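Find the loaded gouge case and lay it ready on the bench mat

ROBOT

A 6-joint arm with a two-finger parallel gripper is mounted at the origin on the work surface. World frame = base frame: x ahead of the robot, y to its left, z up, the work surface at z = 0. Lengths are in m, angles in rad, forces in N, time in s.
With the tool pointing down it reaches from about 0.275 to 0.775 m from the base axis. Payload 14.6 kg.
Tool frame: the origin (TCP) lies at the very end of the fingers, on their centre line; the grasp point (between the pads) lies 19 mm behind it; z points along the fingers, y is the line along which they close (so a half turn about z gives the same grasp; the last joint's range is limited). The gripper opens to 85 mm and grips with 20 to 120 N. Pads are 22 mm wide; open, the fingers measure 114 mm over their backs; the gripper's body (76 mm by 85 mm) begins 54 mm behind the grasp point. The pads swing forward as they close: fully open they stand 13 mm farther back than shut.
Start: joints at [1.071, 0.263, -0.048, 1.259, 0, 1.415], TCP at [0.177, 0.494, 0.231] pointing down, gripper open.
Joint ranges: [-2.65, 2.65], [-0.89, 1.7], [-1.18, 1.37], [-2.13, 2.11], [-1.35, 1.29], [-3.14, 3.14]. Speed limits (rad/s): [1.89, 1.89, 2.57, 2.79, 3.14, 3.14].

INTERFACE

Orientations are given as a rotation vector (axis times angle).
In Python, from bench import * gives the robot as it stands.
- The arm moves only by the tool play_rows, never from a script. Its argument "motion" is text: rows parted by semicolons, each of 6 numbers parted by spaces: the shift along the world's x, y, z in m, then the turn, a rotation vector about the world's x, y, z in degrees. A call has 1 to 10 rows; each row is the pose to reach, as a shift and turn from the pose commanded when the call began; what a row does not reach only later rows make up. A row lasts 1/12 s, in which the tool goes at most 41.7 mm and 7.16 degrees, less where a joint would pass 70% of its speed; a pose out of reach is approached as far as the arm can. A call with a gripper value outside its range is refused whole. "claw" is the opening in per cent of the stroke, from 0 (shut) to 100 (fully open), set as the call begins (left out, the last holds). The fingers move at their own pace and stop on an object; "squeeze" is the grip in N (left out, the last holds). Time passes only in rows, so rows that repeat a pose let the fingers close. It gives the time, the measured TCP pose, the force, the opening and the grip force at its end, in the units of the state.
- observe(): the state, without advancing time (a new reading comes with each control period).
- capture(name): name is "scene" or "top" or "wrist"; returns the picture (384x512x3 uint8, red, green, blue); there is no depth.
- camera_params(name): a dict with "fx", "fy", "cx", "cy" (pixels), "extrinsics" (4x4, takes a point from camera to world coordinates). Camera axes: x right, y down, z forward; pixel columns grow to the right and rows downward; lengths in m; the calibration is good to about 2 mm. A picture is of the moment at which its call begins: read the wrist's pose just before it. camera_params takes no time and is no camera call; for the wrist camera it gives the pose at the moment of the call.
- job_done(): hands the job in; it is judged then, once.
Trained networks look in the newest picture that a camera, given by its name, has taken for a name from the list of things; names that differ only in an ending like _2 or _b are one class to them, and where a whole thing is asked for, a point or a joint stands for the part that bears it (a point fixed in the world has none). Each returns a list of dicts, best first, with "score" (0 to 1); they miss things now and then, are a little off and sometimes report something else, mostly with a low value. They report only what shows in the picture. A call takes as long as a camera call. They do not tell look-alikes from the thing itself.
- boxes_of(camera, name): "box" ([left, top, right, bottom] in pixels, round what is visible of it).
- regions_of(camera, name): "mask" (384x512 bool, what is visible of it) and "box" ([left, top, right, bottom] in pixels, round what is visible of it).
The state is a dict: "clock": time; "joints": joint angles; "joint_velocities": joint speeds; "tau": joint torques, N m; "tool_pos": TCP position; "tcp_rot": TCP orientation; "ft_force": force on the tool from outside, world axes, zero at the start; "wrist_torque": the same for the moment, N m; "opening": opening from 0.0 (shut) to 1.0 (fully open); "gripper_force": force on a finger pad.
Only numpy, scipy, OpenCV 4.12 (cv2) and the standard library are available. Lean on these libraries where they do the work, as an engineer would, in place of code of your own. Each camera call takes 0.05 s, during which the arm holds its last target. There are 200 camera calls.

TASK

Three identical gouge cases stand in the rack, but only one has the gouges in it: feel by lifting which is the heavy one, and lay that case flat on the bench mat with its lid facing up, ready to be opened. Set it down under control, without letting any case drop or topple, leave the two empty cases standing in the rack's pockets, and do not disturb the other things on the bench.

Things in the scene. Friction and masses are not known exactly. Their poses are not given: they have to be found in the camera images.
- rack: fixed plywood rack, 96 mm (x) by 276 mm (y), walls 60 mm high, with three pockets in a row along its y axis, 95 mm between centres, and narrow open bays between them; origin at the centre of its underside, on the table; z up. Each pocket is 48 mm (rack y) by 76 mm (rack x) inside, its floor 8 mm above the table
- pocket_1 (a point): centre of the floor of pocket 1 of the rack, at rack y = -95 mm
- pocket_2 (a point): centre of the floor of pocket 2 of the rack, at rack y = 0 mm
- pocket_3 (a point): centre of the floor of pocket 3 of the rack, at rack y = 95 mm
- case_a: closed wooden gouge case, 56 mm wide (its x) by 40 mm thick (its y) by 140 mm long (its z), flat and hard outside; starts standing on end in a pocket. Origin: centre of its foot end; z to the top end, +y out of the lid face. All three look alike: an empty one weighs 0.19 to 0.28 kg, the one with the gouges 0.43 to 0.61 kg, its weight close to its middle
- case_a_top (a point): centre of the top end of case_a, 140 mm from its origin along its z; 148 mm above the table while it stands in the rack
- case_a_lid (a point): centre of the lid face of case_a (x 0, y 20, z 70 mm in its frame): the face with a thin dark panel line drawn on it; the lid joint runs round the case 12 mm behind this face, with a brass clasp on the +x side and two brass hinges on -x
- case_b: closed wooden gouge case, 56 mm wide (its x) by 40 mm thick (its y) by 140 mm long (its z), flat and hard outside; starts standing on end in a pocket. Origin: centre of its foot end; z to the top end, +y out of the lid face. All three look alike: an empty one weighs 0.19 to 0.28 kg, the one with the gouges 0.43 to 0.61 kg, its weight close to its middle
- case_b_top (a point): centre of the top end of case_b, 140 mm from its origin along its z; 148 mm above the table while it stands in the rack
- case_b_lid (a point): centre of the lid face of case_b (x 0, y 20, z 70 mm in its frame): the face with a thin dark panel line drawn on it; the lid joint runs round the case 12 mm behind this face, with a brass clasp on the +x side and two brass hinges on -x
- case_c: closed wooden gouge case, 56 mm wide (its x) by 40 mm thick (its y) by 140 mm long (its z), flat and hard outside; starts standing on end in a pocket. Origin: centre of its foot end; z to the top end, +y out of the lid face. All three look alike: an empty one weighs 0.19 to 0.28 kg, the one with the gouges 0.43 to 0.61 kg, its weight close to its middle
- case_c_top (a point): centre of the top end of case_c, 140 mm from its origin along its z; 148 mm above the table while it stands in the rack
- case_c_lid (a point): centre of the lid face of case_c (x 0, y 20, z 70 mm in its frame): the face with a thin dark panel line drawn on it; the lid joint runs round the case 12 mm behind this face, with a brass clasp on the +x side and two brass hinges on -x
- mat: fixed thin bench mat, 240 mm (x) by 300 mm (y), 3 mm thick, dark grey-green, on the table; origin at the centre of its underside, z up
- tape: roll of tape lying flat, outer diameter 104 mm, 48 mm high; origin at the centre of its underside (bystander)
- ink_tin: closed ink tin, diameter 84 mm, 62 mm high; origin at the centre of its underside (bystander)
- ink_knife: ink knife (spatula) lying flat, 240 mm long along its x axis, under 30 mm high; origin near its middle, on its underside (bystander)
- brayer: hand roller lying on its side, about 195 mm long along its x axis (handle towards -x), 120 mm wide, 48 mm high; origin under the roller's centre (bystander)
- woodblock: carved wood block lying flat, 150 mm (x) by 220 mm (y), 18 mm thick; origin at the centre of its underside (bystander)
- brush_jar: ceramic jar of brushes, diameter 76 mm, 215 mm high with the brushes; origin at the centre of its underside (bystander)
- glue: white glue bottle, diameter 52 mm, 120 mm high; origin at the centre of its underside (bystander)
Things that resemble listed ones, but are neither listed nor needed, are in the scene too. Leave any purple or red look-alike of the case_b alone. What is shaped like the case_c but red is not meant.

How it is judged:
By the outcome, as a careful person would: the job done as asked, in the order asked, and still so for the second after the job is handed in, with the robot touching nothing.
It also fails if it takes over 72 s, if anything falls off the work surface, if the arm or the gripper's body presses on something with over 40 N, if the wrist force passes 120 N, or if a joint passes its speed limit or range.

## Working session

There is one attempt and no reset: what is moved stays moved. The work goes in short steps, Python scripts to look and compute and a tool call to move; the robot and the scene stay as the last step left them, time stands still between calls to the robot, and variables do not carry over. Pictures are saved under pics/ and viewed, at most 10 in all, crops included, and the job is handed in when it is done.

Besides the shell and the picture viewer there is one more tool, called after "Emit:" in YAML: its name, and indented under it one key for each argument. play_rows: Moves the arm, as the interface text tells. Its arguments: {"type":"object","properties":{"motion":{"type":"string"},"claw":{"type":"number"},"squeeze":{"type":"number"}},"required":["motion"]}

```bash
mkdir -p pics; ls; python3 - <<'E'
from bench import *
import cv2,numpy as np
for n in("scene","top"):
    im=capture(n); cv2.imwrite(f"pics/{n}0.png",im[:,:,::-1])
    p=camera_params(n); print(n,p["fx"],p["fy"],p["cx"],p["cy"],np.round(p["extrinsics"],4).tolist())
    for t in("rack","case_a","mat","case_a_lid"):
        for d in boxes_of(n,t)[:5]: print(t,round(d["score"],2),np.round(d["box"]).tolist())
print(observe())
E
```

```text
pics
scene 430.91840308526884 430.91840308526884 255.01154565440154 189.6920944146784 [[-0.8927, 0.3651, -0.2643, 0.9798], [0.4504, 0.7434, -0.4945, 0.7832], [0.016, -0.5605, -0.828, 1.4531], [0.0, 0.0, 0.0, 1.0]]
rack 0.64 [273.0, 206.0, 318.0, 281.0]
case_a 0.94 [328.0, 223.0, 355.0, 252.0]
case_a 0.93 [276.0, 195.0, 295.0, 221.0]
case_a 0.82 [286.0, 218.0, 306.0, 247.0]
case_a 0.71 [316.0, 267.0, 343.0, 292.0]
case_a 0.68 [290.0, 242.0, 317.0, 267.0]
mat 0.9 [203.0, 129.0, 279.0, 195.0]
mat 0.32 [320.0, 310.0, 335.0, 332.0]
mat 0.3 [271.0, 206.0, 318.0, 279.0]
mat 0.16 [284.0, 218.0, 304.0, 243.0]
top 377.8447665845244 377.8447665845244 260.2117490500287 189.68245650560362 [[0.0181, -0.9813, 0.1917, 0.3422], [-0.9998, -0.0179, 0.0025, -0.0241], [0.001, -0.1917, -0.9814, 1.278], [0.0, 0.0, 0.0, 1.0]]
rack 0.89 [153.0, 187.0, 243.0, 237.0]
rack 0.3 [211.0, 205.0, 232.0, 230.0]
case_a 0.96 [152.0, 247.0, 172.0, 265.0]
case_a 0.92 [112.0, 202.0, 147.0, 225.0]
case_a 0.67 [184.0, 200.0, 204.0, 226.0]
case_a 0.67 [156.0, 192.0, 172.0, 217.0]
case_a 0.62 [189.0, 246.0, 210.0, 267.0]
mat 
[... 269 characters left out ...]
245.0, 237.0]
{'clock': 0.5, 'joints': array([ 1.07069582e+00,  2.63055056e-01, -4.83507215e-02,  1.25941829e+00,
       -1.40659169e-06,  1.41548843e+00]), 'joint_velocities': array([-0.00011262, -0.00050119, -0.00015426,  0.00020357,  0.00061997,
        0.00032566]), 'tau': array([-2.95524602e-03, -6.37030005e+01,  3.84586930e+01,  1.96130095e-03,
       -3.17851127e-04, -1.18474514e-05]), 'tool_pos': array([0.17744428, 0.49406938, 0.23128296]), 'tcp_rot': array([-5.38918876e-01, -3.09501585e+00,  4.19686292e-05]), 'ft_force': array([ 0.15135582, -0.12865271,  0.37700874]), 'wrist_torque': array([ 0.00920781, -0.03603123,  0.02946457]), 'gripper_force': 0.0, 'opening': 1.0004792219399907}
```

```bash
python3 - <<'E'
import cv2
a=cv2.imread("pics/top0.png")[80:290,90:410]; cv2.imwrite("pics/top_c.png",cv2.resize(a,(800,525),interpolation=cv2.INTER_CUBIC))
a=cv2.imread("pics/scene0.png")[110:350,160:400]; cv2.imwrite("pics/scene_c.png",cv2.resize(a,(600,600),interpolation=cv2.INTER_CUBIC))
E
```

```text
(no output)
```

View pics/top_c.png

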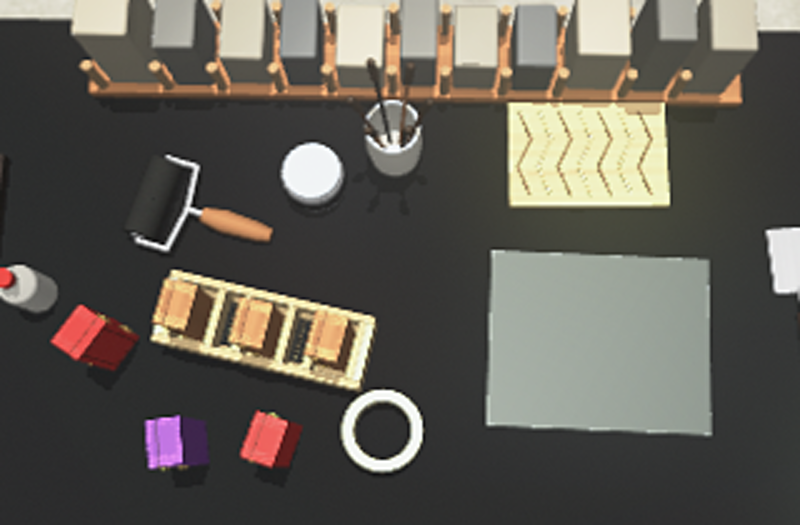

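View pics/scene_c.png

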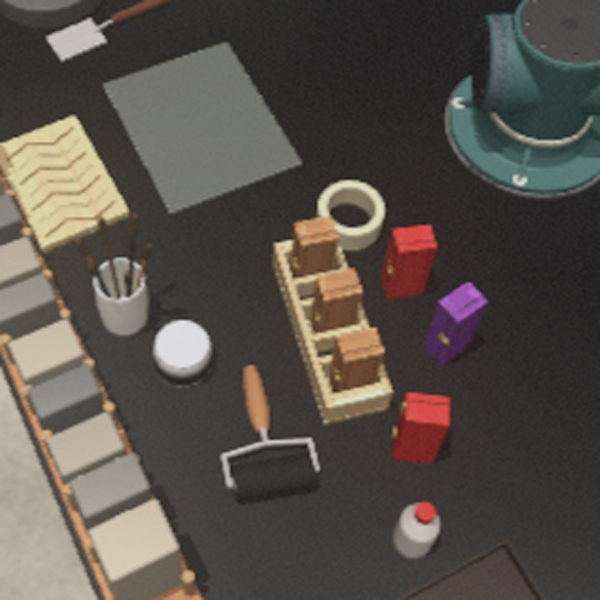

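```bash
cat > h.py <<'E'
from bench import *
import cv2,numpy as np
def ray(n,uv,z,p=None):
    p=p or camera_params(n); E=np.array(p["extrinsics"])
    d=E[:3,:3]@np.array([(uv[0]-p["cx"])/p["fx"],(uv[1]-p["cy"])/p["fy"],1]); o=E[:3,3]
    return o+d*(z-o[2])/d[2]
def proj(n,P,p=None):
    p=p or camera_params(n); E=np.array(p["extrinsics"]); P=np.atleast_2d(P)
    c=(P-E[:3,3])@E[:3,:3]; return np.c_[c[:,0]/c[:,2]*p["fx"]+p["cx"],c[:,1]/c[:,2]*p["fy"]+p["cy"]]
E
python3 - <<'E'
from h import *
f=lambda u,v:(u/2.5+90,v/2.5+80)
for nm,z,l in(("rack",.06,[(172,270),(375,318),(360,388),(152,340)]),("case",.148,[(182,303),(252,324),(328,335)]),("mat",.003,[(491,250),(710,260),(712,434),(487,425)]),("tape",.048,[(382,431)]),("purple",.148,[(165,442)]),("reds",.148,[(265,437),(85,335)]),('tin',.062,[(312,173)]),('jar',.1,[(395,125)])):
    q=np.array([ray("top",f(*k),z) for k in l]); print(nm,q.round(3).tolist(),q.mean(0).round(3))
print(np.round(camera_params("wrist")["extrinsics"],3).tolist(),camera_params("wrist")["fx"])
E
```

```text
rack [[0.58, 0.312, 0.06], [0.521, 0.044, 0.06], [0.43, 0.06, 0.06], [0.487, 0.332, 0.06]] [0.504 0.187 0.06 ]
case [[0.522, 0.273, 0.148], [0.498, 0.187, 0.148], [0.486, 0.095, 0.148]] [0.502 0.185 0.148]
mat [[0.627, -0.111, 0.003], [0.618, -0.413, 0.003], [0.381, -0.406, 0.003], [0.388, -0.106, 0.003]] [ 0.504 -0.259  0.003]
tape [[0.376, 0.031, 0.048]] [0.376 0.031 0.048]
purple [[0.356, 0.282, 0.148]] [0.356 0.282 0.148]
reds [[0.364, 0.165, 0.148], [0.481, 0.387, 0.148]] [0.422 0.276 0.148]
tin [[0.715, 0.134, 0.062]] [0.715 0.134 0.062]
jar [[0.771, 0.023, 0.1]] [0.771 0.023 0.1  ]
[[0.337, 0.901, 0.274, 0.109], [0.941, -0.323, -0.098, 0.518], [-0.0, 0.291, -0.957, 0.374], [0.0, 0.0, 0.0, 1.0]] 291.1029204979533
```

Emit:
play_rows:
  motion: "0.03 -0.03 0.03 0 0 -7;0.3 -0.344 0.13 0 0 -82.6;0.3 -0.344 0.13 0 0 -82.6;0.3 -0.344 0.13 0 0 -82.6;0.3 -0.344 0.13 0 0 -82.6;0.3 -0.344 0.13 0 0 -82.6;0.3 -0.344 0.13 0 0 -82.6;0.3 -0.344 0.13 0 0 -82.6;0.3 -0.344 0.13 0 0 -82.6;0.3 -0.344 0.13 0 0 -82.6"
  claw: 100
  squeeze: 60

```text
clock: 1.33
tool_pos: [0.4399, 0.1927, 0.3473]
tcp_rot: [2.252, 2.191, 0.001]
ft_force: [0.8, 2.1, -0.3]
opening: 0.998
gripper_force: 0.0
```

Emit:
play_rows:
  motion: "0.035 -0.035 0.01 0 0 -7;0.035 -0.035 0.01 0 0 -10.8;0.035 -0.035 0.01 0 0 -10.8;0.035 -0.035 0.01 0 0 -10.8"

```text
clock: 1.67
tool_pos: [0.4741, 0.1594, 0.3563]
tcp_rot: [-2.441, -1.978, 0.0]
ft_force: [0.3, 0.7, 0.5]
opening: 1.0
gripper_force: 0.0
```

```bash
python3 - <<'E'
from h import *
s=observe(); print(s['tool_pos'],s['tcp_rot'],s['joints'].round(3))
p=camera_params("wrist"); im=capture("wrist"); cv2.imwrite("pics/w1.png",cv2.resize(im[:,:,::-1],(768,576),interpolation=cv2.INTER_CUBIC))
np.save("w1.npy",im)
print(np.round(p["extrinsics"],4).tolist())
import pickle; pickle.dump(p,open("w1.pkl","wb"))
E
```

```text
[0.47410894 0.15943001 0.35629345] [-2.44050265e+00 -1.97759392e+00  4.69173421e-04] [0.161 0.216 0.223 1.579 0.    1.941]
[[0.9784, -0.1982, -0.0586, 0.4901], [-0.2067, -0.9365, -0.2833, 0.2306], [0.0013, 0.2893, -0.9572, 0.4993], [0.0, 0.0, 0.0, 1.0]]
```

View pics/w1.png

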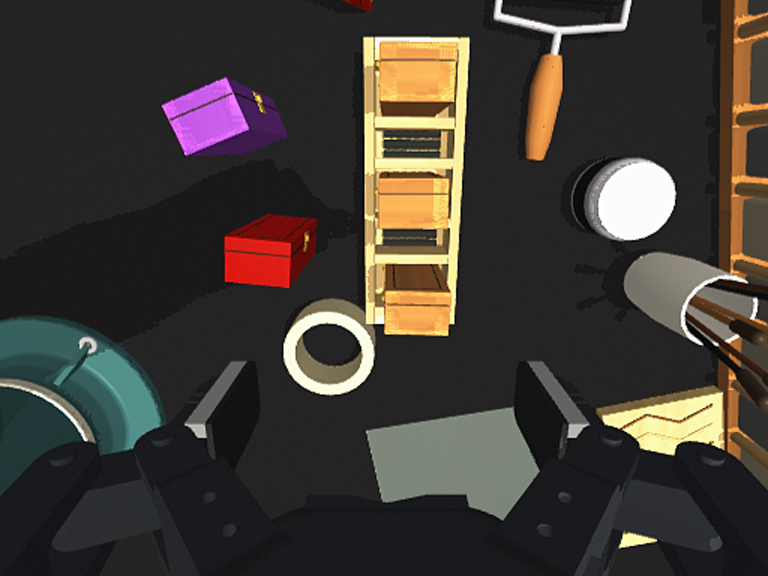

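```bash
python3 - <<'E'
from h import *
im=np.load("w1.npy")[15:230,235:320,::-1]
a=np.hstack([cv2.resize(im[0:72],(400,340),interpolation=cv2.INTER_CUBIC),cv2.resize(im[70:143],(400,340),interpolation=cv2.INTER_CUBIC)])
b=cv2.resize(im[140:215],(400,340),interpolation=cv2.INTER_CUBIC)
t=cv2.imread("pics/top0.png")[180:240,145:250]
b=np.hstack([b,cv2.resize(t,(400,340))[:, :]])
cv2.imwrite("pics/z1.png",cv2.resize(np.vstack([a,b]),(700,600)))
E
```

```text
(no output)
```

View pics/z1.png

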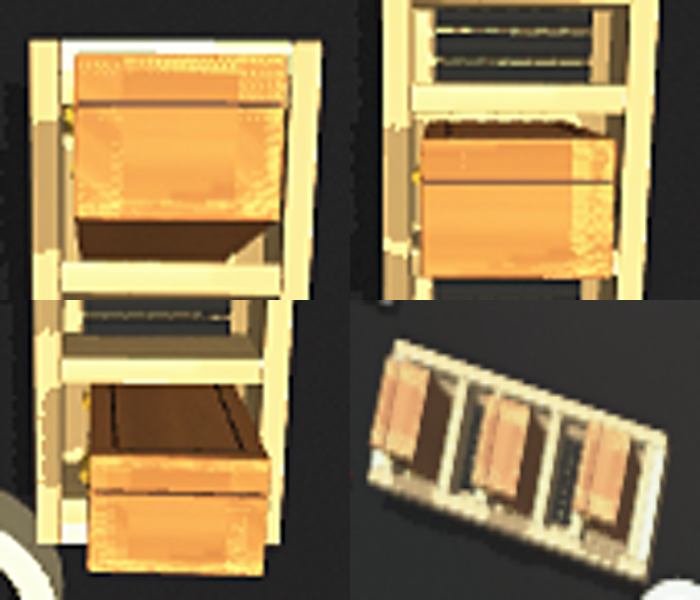

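```bash
python3 - <<'E'
from h import *
import pickle; p=pickle.load(open("w1.pkl","rb"))
k=350/85
P=[("3",[(77,55),(288,57),(282,220),(78,218)],0,0,15,300/72),("2",[(422,138),(612,140),(612,275),(424,277)],350,0,85,300/73),("1",[(92,455),(268,458),(264,575),(88,570)],0,300,155,4.)]
for n,l,ox,oy,r,s in P:
    q=np.array([ray("wrist",(235+(x-ox)/k,r+(y-oy)/s),.148,p) for x,y in l])[:,:2]
    v=q[1]-q[0]+q[2]-q[3]; print(n,q.mean(0).round(4),np.degrees(np.arctan2(v[1],v[0])).round(1),np.linalg.norm(q[1]-q[0]).round(3),np.linalg.norm(q[2]-q[1]).round(3))
E
```

```text
3 [0.5255 0.2812] -12.4 0.055 0.039
2 [0.5039 0.1887] -11.9 0.054 0.039
1 [0.4896 0.0968] -13.4 0.054 0.04
```

Emit:
play_rows:
  motion: "0.01 0.01 -0.03 -7 1.5 0;0.028 0.02 -0.12 -29.3 6.4 0;0.028 0.02 -0.12 -29.3 6.4 0;0.028 0.02 -0.12 -29.3 6.4 0;0.028 0.02 -0.12 -29.3 6.4 0;0.028 0.02 -0.12 -29.3 6.4 0;0.028 0.02 -0.12 -29.3 6.4 0;0.028 0.02 -0.12 -29.3 6.4 0"

```text
clock: 2.38
tool_pos: [0.5021, 0.1796, 0.2385]
tcp_rot: [2.145, 1.736, -0.57]
ft_force: [-0.7, -0.5, 0.9]
opening: 1.001
gripper_force: 0.0
```

```bash
cat >> h.py <<'E'
from scipy.spatial.transform import Rotation as Ro
def st():
    s=observe(); R=Ro.from_rotvec(s['tcp_rot']).as_matrix()
    print('t',round(s['clock'],2),'tcp',s['tool_pos'].round(4),'j',s['joints'].round(2),'\nx',R[:,0].round(3),'y',R[:,1].round(3),'z',R[:,2].round(3),'F',s['ft_force'].round(2),'M',s['wrist_torque'].round(2),'op',round(s['opening'],3),s['gripper_force'])
    return s
E
python3 -c "
from h import *; st()"
```

```text
t 2.38 tcp [0.5021 0.1796 0.2385] j [ 0.41  0.52  0.26  1.63 -0.42  2.26] 
x [ 0.181  0.849 -0.496] y [ 0.978 -0.208 -0.   ] z [-0.104 -0.485 -0.868] F [-0.65 -0.45  0.91] M [ 0.39 -0.14  0.03] op 1.001 0.0
```

Emit:
play_rows:
  motion: "0 0 -0.03 0 0 0;0 0 -0.06 0 0 0;0 0 -0.09 0 0 0;0 0 -0.115 0 0 0;0 0 -0.13 0 0 0;0 0 -0.137 0 0 0;0 0 -0.137 0 0 0;0 0 -0.137 0 0 0"

```text
clock: 3.05
tool_pos: [0.5026, 0.1794, 0.1013]
tcp_rot: [2.144, 1.734, -0.573]
ft_force: [-0.7, -0.1, 0.6]
opening: 0.999
gripper_force: 0.0
```

Emit:
play_rows:
  motion: "0 0 0 0 0 0;0 0 0 0 0 0;0 0 0 0 0 0;0 0 0 0 0 0;0 0 0 0 0 0;0 0 0 0 0 0;0 0 0 0 0 0;0 0 0 0 0 0"
  claw: 0
  squeeze: 100

```text
clock: 3.72
tool_pos: [0.5023, 0.1799, 0.1008]
tcp_rot: [2.143, 1.735, -0.574]
ft_force: [-3.5, 3.6, 12.3]
opening: 0.644
gripper_force: 103.5
```

```bash
python3 -c "
from h import *; st()"
```

```text
t 3.72 tcp [0.5023 0.1799 0.1008] j [ 0.41  0.59  0.    1.31 -0.42  2.26] 
x [ 0.18   0.848 -0.499] y [ 0.978 -0.208 -0.002] z [-0.105 -0.488 -0.867] F [-3.52  3.62 12.31] M [-0.07  0.57 -0.28] op 0.644 103.46300482749939
```

Emit:
play_rows:
  motion: "0 0 0.004 0 0 0;0 0 0.01 0 0 0;0 0 0.016 0 0 0;0 0 0.022 0 0 0;0 0 0.025 0 0 0;0 0 0.025 0 0 0;0 0 0.025 0 0 0;0 0 0.025 0 0 0;0 0 0.025 0 0 0;0 0 0.025 0 0 0"

```text
clock: 4.55
tool_pos: [0.502, 0.1795, 0.1243]
tcp_rot: [2.143, 1.735, -0.577]
ft_force: [-0.2, -0.2, -3.0]
opening: 0.644
gripper_force: 105.2
```

```bash
python3 -c "
from h import *; st()"
```

```text
t 4.55 tcp [0.502  0.1795 0.1243] j [ 0.41  0.57  0.04  1.36 -0.42  2.26] 
x [ 0.179  0.847 -0.5  ] y [ 0.978 -0.209 -0.003] z [-0.107 -0.488 -0.866] F [-0.23 -0.25 -3.01] M [ 0.62 -0.22  0.01] op 0.644 105.20622611045837
```

Emit:
play_rows:
  motion: "0 0 0 0 0 0;0 0 0 0 0 0"

```text
clock: 4.72
tool_pos: [0.5021, 0.1796, 0.1245]
tcp_rot: [2.143, 1.735, -0.577]
ft_force: [-0.4, 0.9, -2.5]
opening: 0.643
gripper_force: 105.2
```

Emit:
play_rows:
  motion: "0 0 0 0 0 0;0 0 0 0 0 0"

```text
clock: 4.88
tool_pos: [0.5021, 0.1796, 0.1245]
tcp_rot: [2.143, 1.735, -0.577]
ft_force: [-0.5, 0.7, -2.8]
opening: 0.644
gripper_force: 105.2
```

Emit:
play_rows:
  motion: "0 0 0 0 0 0;0 0 0 0 0 0"

```text
clock: 5.05
tool_pos: [0.5021, 0.1796, 0.1245]
tcp_rot: [2.143, 1.735, -0.577]
ft_force: [0.8, 0.3, -1.3]
opening: 0.642
gripper_force: 105.2
```

Emit:
play_rows:
  motion: "0 0 0.003 0 0 0;0 0 0.005 0 0 0;0 0 0.005 0 0 0;0 0 0.005 0 0 0"

```text
clock: 5.38
tool_pos: [0.5022, 0.1796, 0.1297]
tcp_rot: [2.143, 1.735, -0.576]
ft_force: [-0.4, -0.2, -2.0]
opening: 0.644
gripper_force: 105.3
```

Emit:
play_rows:
  motion: "0 0 0 0 0 0;0 0 0 0 0 0"

```text
clock: 5.55
tool_pos: [0.5021, 0.1796, 0.1295]
tcp_rot: [2.143, 1.735, -0.577]
ft_force: [0.0, 0.0, -2.7]
opening: 0.642
gripper_force: 105.3
```

Emit:
play_rows:
  motion: "0 0 -0.006 0 0 0;0 0 -0.012 0 0 0;0 0 -0.018 0 0 0;0 0 -0.023 0 0 0;0 0 -0.026 0 0 0;0 0 -0.028 0 0 0;0 0 -0.029 0 0 0;0 0 -0.029 0 0 0"

```text
clock: 6.22
tool_pos: [0.5019, 0.1795, 0.1009]
tcp_rot: [2.142, 1.735, -0.577]
ft_force: [-3.4, -0.1, 2.9]
opening: 0.644
gripper_force: 105.8
```

```bash
python3 -c "
from h import *; st()"
```

```text
t 6.22 tcp [0.5019 0.1795 0.1009] j [ 0.41  0.59  0.    1.31 -0.42  2.26] 
x [ 0.179  0.847 -0.5  ] y [ 0.978 -0.209 -0.003] z [-0.107 -0.489 -0.866] F [-3.36 -0.08  2.87] M [ 0.13  0.53 -0.26] op 0.644 105.79431653022766
```

Emit:
play_rows:
  motion: "0 0 0 0 0 0;0 0 0 0 0 0;0 0 0 0 0 0;0 0 0.01 0 0 0;0 0 0.03 0 0 0;0 0 0.06 0 0 0;0 0 0.065 0 0 0"
  claw: 100

```text
clock: 6.8
tool_pos: [0.5031, 0.1799, 0.17]
tcp_rot: [2.143, 1.734, -0.57]
ft_force: [0.8, 0.8, 0.1]
opening: 1.0
gripper_force: 0.0
```

Emit:
play_rows:
  motion: "-0.006 -0.03 0 0 0 0;-0.012 -0.06 0 0 0 0;-0.0144 -0.0922 0 0 0 0;-0.0144 -0.0922 0 0 0 0;-0.0144 -0.0922 0 0 0 0;-0.0144 -0.0922 -0.02 0 0 0;-0.0144 -0.0922 -0.045 0 0 0;-0.0144 -0.0922 -0.06 0 0 0;-0.0144 -0.0922 -0.065 0 0 0;-0.0144 -0.0922 -0.065 0 0 0"

```text
clock: 7.63
tool_pos: [0.4875, 0.0879, 0.0999]
tcp_rot: [2.142, 1.736, -0.578]
ft_force: [-0.3, -0.2, -0.4]
opening: 1.002
gripper_force: 0.0
```

```bash
python3 -c "
from h import *; st()
im=capture('scene')[110:350,160:400,::-1]; cv2.imwrite('pics/s2.png',cv2.resize(im,(600,600)))"
```

```text
t 7.63 tcp [0.4875 0.0879 0.0999] j [ 0.27  0.49 -0.18  1.16 -0.46  2.11] 
x [ 0.178  0.847 -0.5  ] y [ 0.978 -0.208 -0.004] z [-0.108 -0.489 -0.866] F [-0.28 -0.24 -0.43] M [ 0.42 -0.1  -0.01] op 1.002 0.0
```

View pics/s2.png

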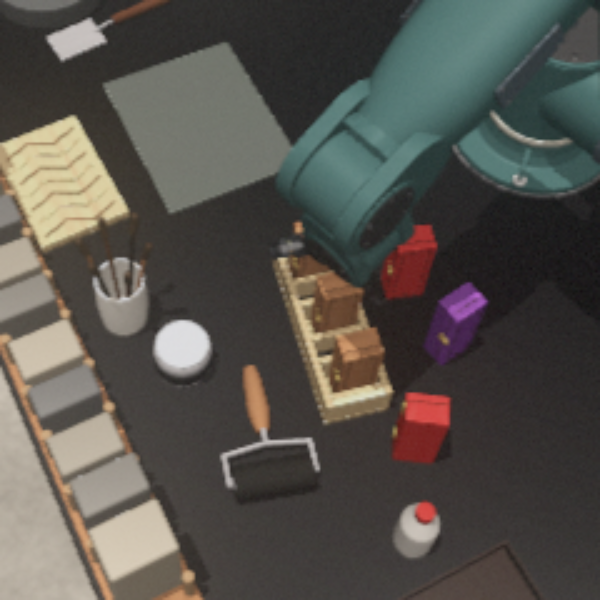

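Emit:
play_rows:
  motion: "0 0 0.001 0 0 0;0 0 0.001 0 0 0;0 0 0.001 0 0 0;0 0 0.001 0 0 0;0 0 0.001 0 0 0;0 0 0.001 0 0 0;0 0 0.001 0 0 0;0 0 0.001 0 0 0"
  claw: 0

```text
clock: 8.35
tool_pos: [0.4879, 0.0877, 0.1027]
tcp_rot: [2.143, 1.735, -0.574]
ft_force: [-2.8, 3.6, 10.7]
opening: 0.645
gripper_force: 103.3
```

Emit:
play_rows:
  motion: "0 0 0.004 0 0 0;0 0 0.01 0 0 0;0 0 0.016 0 0 0;0 0 0.022 0 0 0;0 0 0.026 0 0 0;0 0 0.026 0 0 0;0 0 0.026 0 0 0;0 0 0.026 0 0 0;0 0 0.026 0 0 0;0 0 0.026 0 0 0"

```text
clock: 9.18
tool_pos: [0.4876, 0.0874, 0.1273]
tcp_rot: [2.143, 1.735, -0.577]
ft_force: [-0.1, -1.0, -2.2]
opening: 0.643
gripper_force: 105.1
```

Emit:
play_rows:
  motion: "0 0 0 0 0 0;0 0 0 0 0 0"

```text
clock: 9.35
tool_pos: [0.4876, 0.0874, 0.1274]
tcp_rot: [2.143, 1.735, -0.577]
ft_force: [0.1, -0.3, -2.8]
opening: 0.643
gripper_force: 105.1
```

Emit:
play_rows:
  motion: "0 0 0 0 0 0;0 0 0 0 0 0"

```text
clock: 9.52
tool_pos: [0.4877, 0.0874, 0.1275]
tcp_rot: [2.143, 1.735, -0.577]
ft_force: [-0.2, 0.4, -3.5]
opening: 0.647
gripper_force: 105.1
```

Emit:
play_rows:
  motion: "0 0 0 0 0 0;0 0 0 0 0 0"

```text
clock: 9.68
tool_pos: [0.4877, 0.0874, 0.1275]
tcp_rot: [2.143, 1.735, -0.577]
ft_force: [0.4, -0.8, -1.8]
opening: 0.639
gripper_force: 105.1
```

Emit:
play_rows:
  motion: "0 0 0 0 0 0;0 0 0 0 0 0"

```text
clock: 9.85
tool_pos: [0.4877, 0.0874, 0.1275]
tcp_rot: [2.143, 1.735, -0.576]
ft_force: [-0.2, 0.4, -3.0]
opening: 0.643
gripper_force: 105.1
```

```bash
python3 -c "
from h import *; st()"
```

```text
t 9.85 tcp [0.4877 0.0874 0.1275] j [ 0.27  0.47 -0.14  1.23 -0.46  2.11] 
x [ 0.18   0.847 -0.5  ] y [ 0.978 -0.209 -0.003] z [-0.107 -0.488 -0.866] F [-0.16  0.42 -3.03] M [ 0.65 -0.16 -0.06] op 0.643 105.11077165603638
```

Emit:
play_rows:
  motion: "0 0 -0.006 0 0 0;0 0 -0.012 0 0 0;0 0 -0.018 0 0 0;0 0 -0.021 0 0 0;0 0 -0.0235 0 0 0;0 0 -0.025 0 0 0;0 0 -0.0255 0 0 0;0 0 -0.0255 0 0 0;0 0 -0.0255 0 0 0"

```text
clock: 10.6
tool_pos: [0.4874, 0.0873, 0.1028]
tcp_rot: [2.142, 1.735, -0.577]
ft_force: [-4.5, 1.4, 10.2]
opening: 0.646
gripper_force: 106.4
```

```bash
python3 -c "
from h import *; st()"
```

```text
t 10.6 tcp [0.4874 0.0873 0.1028] j [ 0.27  0.49 -0.18  1.17 -0.46  2.11] 
x [ 0.179  0.847 -0.5  ] y [ 0.978 -0.208 -0.003] z [-0.106 -0.489 -0.866] F [-4.47  1.36 10.17] M [-0.23  1.01 -0.46] op 0.646 106.41238689422607
```

Emit:
play_rows:
  motion: "0 0 0 0 0 0;0 0 0 0 0 0;0 0 0 0 0 0;0 0 0.01 0 0 0;0 0 0.035 0 0 0;0 0 0.07 0 0 0;0 0 0.08 0 0 0"
  claw: 100

```text
clock: 11.18
tool_pos: [0.4886, 0.0875, 0.1865]
tcp_rot: [2.143, 1.733, -0.571]
ft_force: [-0.2, 0.0, 0.3]
opening: 1.001
gripper_force: 0.0
```

Emit:
play_rows:
  motion: "0.006 0.03 0 0 0 0;0.012 0.065 0 0 0 0;0.02 0.1 0 0 0 0;0.027 0.14 0 0 0 0;0.034 0.175 0 0 0 0;0.036 0.184 0 0 0 0;0.036 0.184 0 0 0 0;0.036 0.184 0 0 0 0"

```text
clock: 11.85
tool_pos: [0.5237, 0.2715, 0.182]
tcp_rot: [2.142, 1.736, -0.577]
ft_force: [-0.4, -0.3, 0.3]
opening: 1.0
gripper_force: 0.0
```

```bash
python3 -c "
from h import *; st()
im=capture('scene')[160:320,240:400,::-1]; cv2.imwrite('pics/s3.png',cv2.resize(im,(600,600)))"
```

```text
t 11.85 tcp [0.5237 0.2715 0.182 ] j [ 0.52  0.68  0.4   1.66 -0.38  2.37] 
x [ 0.179  0.847 -0.5  ] y [ 0.978 -0.208 -0.003] z [-0.106 -0.489 -0.866] F [-0.45 -0.27  0.32] M [ 0.42 -0.09 -0.  ] op 1.0 0.0
```

View pics/s3.png

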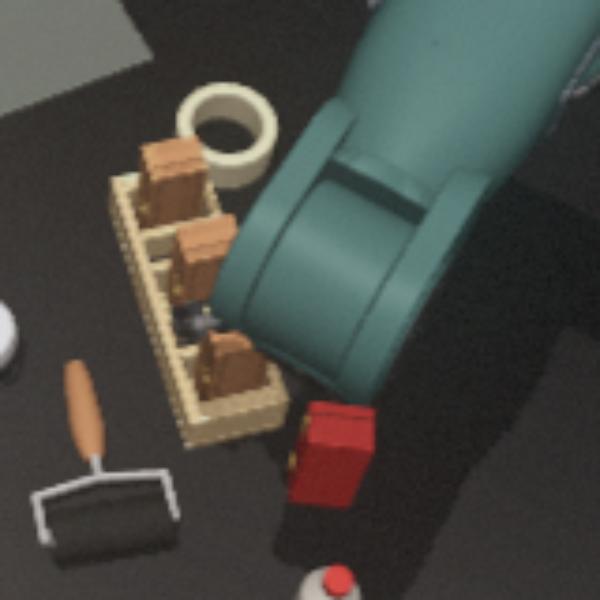

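Emit:
play_rows:
  motion: "0 0 -0.015 0 0 0;0 0 -0.03 0 0 0;0 0 -0.045 0 0 0;0 0 -0.06 0 0 0;0 0 -0.068 0 0 0;0 0 -0.07 0 0 0;0 0 -0.07 0 0 0"

```text
clock: 12.48
tool_pos: [0.5236, 0.2706, 0.1124]
tcp_rot: [2.144, 1.734, -0.577]
ft_force: [0.8, 0.2, -0.6]
opening: 0.999
gripper_force: 0.0
```

Emit:
play_rows:
  motion: "0 0 0 0 0 0;0 0 0 0 0 0;0 0 0 0 0 0;0 0 0 0 0 0;0 0 0 0 0 0;0 0 0 0 0 0;0 0 0 0 0 0;0 0 0 0 0 0"
  claw: 0
  squeeze: 115

```text
clock: 13.15
tool_pos: [0.5236, 0.2717, 0.1132]
tcp_rot: [2.143, 1.735, -0.575]
ft_force: [-1.8, 2.4, 9.0]
opening: 0.639
gripper_force: 120.3
```

Emit:
play_rows:
  motion: "0 0 0.004 0 0 0;0 0 0.01 0 0 0;0 0 0.016 0 0 0;0 0 0.022 0 0 0;0 0 0.026 0 0 0;0 0 0.026 0 0 0;0 0 0.026 0 0 0;0 0 0.026 0 0 0;0 0 0.026 0 0 0;0 0 0.026 0 0 0"

```text
clock: 13.98
tool_pos: [0.5236, 0.2714, 0.1378]
tcp_rot: [2.143, 1.735, -0.577]
ft_force: [0.1, -0.2, -5.6]
opening: 0.642
gripper_force: 121.6
```

Emit:
play_rows:
  motion: "0 0 0 0 0 0;0 0 0 0 0 0"

```text
clock: 14.15
tool_pos: [0.5236, 0.2714, 0.1379]
tcp_rot: [2.143, 1.735, -0.577]
ft_force: [-0.5, 0.3, -5.2]
opening: 0.639
gripper_force: 121.6
```

Emit:
play_rows:
  motion: "0 0 0 0 0 0;0 0 0 0 0 0"

```text
clock: 14.32
tool_pos: [0.5237, 0.2714, 0.138]
tcp_rot: [2.143, 1.735, -0.577]
ft_force: [0.3, -0.4, -5.9]
opening: 0.643
gripper_force: 121.6
```

```bash
python3 -c "
from h import *; st()"
```

```text
t 14.32 tcp [0.5237 0.2714 0.138 ] j [ 0.52  0.7   0.32  1.56 -0.38  2.37] 
x [ 0.18   0.847 -0.5  ] y [ 0.978 -0.209 -0.003] z [-0.107 -0.488 -0.866] F [ 0.29 -0.36 -5.92] M [ 0.93 -0.22 -0.03] op 0.643 121.59523487091064
```

Emit:
play_rows:
  motion: "0 0 0.015 0 0 0;0 0 0.04 0 0 0;0 0 0.07 0 0 0;0 0 0.105 0 0 0;0 0 0.14 0 0 0;0 0 0.175 0 0 0;0 0 0.205 0 0 0;0 0 0.22 0 0 0;0 0 0.22 0 0 0;0 0 0.22 0 0 0"

```text
clock: 15.15
tool_pos: [0.5177, 0.2649, 0.3483]
tcp_rot: [2.141, 1.738, -0.562]
ft_force: [-1.0, -0.6, -5.9]
opening: 0.643
gripper_force: 129.8
```

```bash
python3 - <<'E'
from h import *
s=st(); R0=Ro.from_rotvec(s['tcp_rot']); a=np.radians(-12.4); xp=np.array([np.cos(a),np.sin(a),0])
D=Ro.from_rotvec([0,0,np.radians(-60)])*Ro.from_rotvec(xp*np.pi/2)
print('rotvec deg',np.degrees(D.as_rotvec()).round(1)); d=np.array([np.cos(np.radians(17.6)),np.sin(np.radians(17.6)),0])
T=np.array([.504,-.259,.0131])-.035*d; print('T',T.round(4),'delta',(T-s['tool_pos']).round(4)); print('final z',((D*R0).as_matrix()[:,2]).round(3))
E
```

```text
t 15.15 tcp [0.5177 0.2649 0.3483] j [ 0.52  0.68  0.87  2.11 -0.38  2.36] 
x [ 0.18   0.851 -0.494] y [ 0.979 -0.204  0.004] z [-0.097 -0.484 -0.869] F [-1.03 -0.56 -5.89] M [ 0.93 -0.12 -0.01] op 0.643 129.78280305862427
rotvec deg [ 69.  -63.  -46.7]
T [ 0.4706 -0.2696  0.0131] delta [-0.0471 -0.5345 -0.3352]
final z [ 0.832  0.254 -0.494]
```

Emit:
play_rows:
  motion: "-0.003 -0.018 -0.005 2.3 -2.1 -1.6;-0.006 -0.05 -0.01 6.9 -6.3 -4.7;-0.009 -0.085 -0.015 11.5 -10.5 -7.8;-0.012 -0.12 -0.02 16.1 -14.7 -10.9;-0.015 -0.155 -0.025 20.7 -18.9 -14;-0.018 -0.19 -0.03 25.3 -23.1 -17.1;-0.022 -0.225 -0.035 29.9 -27.3 -20.2;-0.025 -0.26 -0.04 34.5 -31.5 -23.4;-0.028 -0.295 -0.045 39.1 -35.7 -26.5;-0.031 -0.33 -0.05 43.7 -39.9 -29.6"

```text
clock: 15.98
tool_pos: [0.4876, -0.0385, 0.2995]
tcp_rot: [2.743, 1.23, 0.552]
ft_force: [2.5, 0.8, -5.1]
opening: 0.639
gripper_force: 129.7
```

```bash
cat >> h.py <<'E'
ZC=-0.488; RF=None
def goal(dz):
    # final orientation: nominal grasp R (y along rack x, tilt -29.3) turned by D
    a=np.radians(-12.2); xp=np.array([np.cos(a),np.sin(a),0]); yp=np.array([-xp[1],xp[0],0])
    zt=-np.sin(np.radians(30))*yp-np.cos(np.radians(30))*np.array([0,0,1.]); R0=Ro.from_matrix(np.c_[np.cross(xp,zt),xp,zt])
    RF=Ro.from_rotvec([0,0,np.radians(-60)])*Ro.from_rotvec(xp*np.pi/2)*R0
    s=st(); R=Ro.from_rotvec(s['tcp_rot']); T=np.array([.4706,-.2696,.0131+dz])
    print('shift',(T-s['tool_pos']).round(4),'rot',np.degrees((RF*R.inv()).as_rotvec()).round(2))
E
python3 -c "
from h import *; goal(.1)"
```

```text
t 15.98 tcp [ 0.4876 -0.0385  0.2995] j [-0.36 -0.06 -0.31  1.    0.19  1.97] 
x [0.612 0.736 0.289] y [ 0.706 -0.673  0.221] z [ 0.358  0.069 -0.931] F [ 2.51  0.83 -5.06] M [-0.25  0.81  0.01] op 0.639 129.73322868347168
shift [-0.017  -0.2311 -0.1864] rot [ 33.13 -29.79 -22.35]
```

Emit:
play_rows:
  motion: "-0.002 -0.03 -0.015 4 -3.6 -2.7;-0.004 -0.06 -0.035 8 -7.2 -5.4;-0.006 -0.09 -0.06 12 -10.8 -8.1;-0.008 -0.12 -0.08 16 -14.4 -10.8;-0.01 -0.15 -0.1 20 -18 -13.5;-0.012 -0.175 -0.12 24 -21.6 -16.2;-0.013 -0.195 -0.14 28 -25.2 -18.9;-0.013 -0.2 -0.15 30 -27 -20.2;-0.013 -0.2 -0.15 30 -27 -20.2;-0.013 -0.2 -0.15 30 -27 -20.2"

```text
clock: 16.82
tool_pos: [0.4759, -0.2364, 0.1495]
tcp_rot: [-2.616, -0.486, -1.404]
ft_force: [1.0, -1.1, -5.3]
opening: 0.642
gripper_force: 129.8
```

```bash
python3 -c "
from h import *; goal(.05)
im=capture('scene')[60:260,160:360,::-1]; a=cv2.resize(im,(400,400))
im=capture('wrist')[:,:,::-1]; b=cv2.resize(im,(400,300)); b=np.vstack([b,np.zeros((100,400,3),np.uint8)])
cv2.imwrite('pics/p1.png',np.hstack([a,b]))"
```

```text
t 16.82 tcp [ 0.4759 -0.2364  0.1495] j [-1.1   0.21 -0.79  0.35  0.96  1.79] 
x [0.514 0.217 0.83 ] y [ 0.342 -0.939  0.034] z [ 0.787  0.266 -0.557] F [ 1.   -1.13 -5.33] M [-0.6   1.69  0.01] op 0.642 129.84347105026245
shift [-0.0053 -0.0332 -0.0864] rot [ 3.12 -3.04 -2.12]
```

View pics/p1.png

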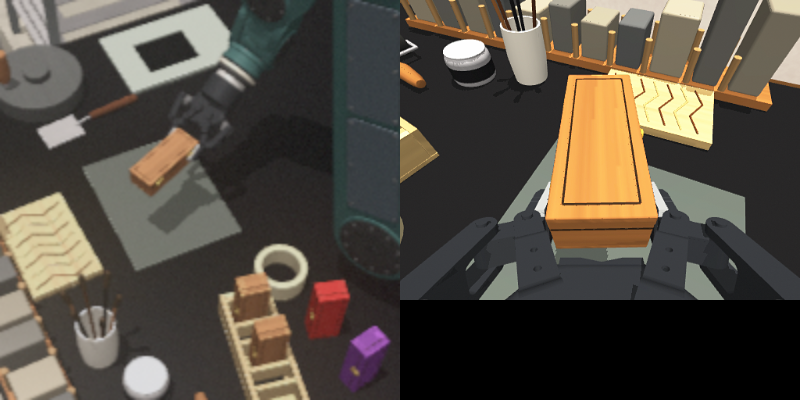

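Emit:
play_rows:
  motion: "-0.005 -0.015 -0.03 1.5 -1.5 -1;-0.005 -0.033 -0.06 3.1 -3 -2.1;-0.005 -0.033 -0.086 3.1 -3 -2.1;-0.005 -0.033 -0.086 3.1 -3 -2.1;-0.005 -0.033 -0.086 3.1 -3 -2.1;-0.005 -0.033 -0.086 3.1 -3 -2.1"

```text
clock: 17.42
tool_pos: [0.4729, -0.2701, 0.0673]
tcp_rot: [-2.564, -0.411, -1.486]
ft_force: [-0.2, -0.2, -5.2]
opening: 0.638
gripper_force: 129.9
```

```bash
python3 - <<'E'
from h import *
goal(.0)
s=observe(); R=Ro.from_rotvec(s['tcp_rot']).as_matrix(); t=s['tool_pos']
p=camera_params("wrist"); im=capture("wrist")
c,sn=np.cos(np.radians(30)),.5
# case axes from tool: tool z = -sn*cy - c*cz ; tool x = in-plane
zt,xt,cx=R[:,2],R[:,0],R[:,1]
for e in(0,-3,3,-6,6):
    th=np.radians(30+e); cz=-np.cos(th)*zt-np.sin(th)*xt; cy=np.cross(cz,cx)
    g=t-.019*zt  # pivot; case offset
    c0=-np.cos(np.radians(30))*zt-.5*xt; y0=np.cross(c0,cx); v=.019*-zt
    foot_n=t-.105*c0+.0099*y0; q=np.array([(foot_n-g)@cx,(foot_n-g)@y0,(foot_n-g)@c0])
    F=g+q[0]*cx+q[1]*cy+q[2]*cz
    P=[F+x*cx+.02*cy+z*cz for x,z in((-.028,0),(.028,0),(.028,.14),(-.028,.14))]
    B=[F+y*cy+z*cz for y in(-.02,) for z in(0,.14)]
    print(e,proj("wrist",P,p).round(0).tolist(),'cz',cz.round(3),'back z',[round(b[2],4) for b in B])
g=cv2.cvtColor(im,cv2.COLOR_RGB2GRAY); d=np.diff(g[:,256].astype(int)); print([(i,d[i]) for i in np.where(abs(d)>18)[0]])
cv2.imwrite('pics/p2.png',cv2.resize(im[:,130:390,::-1],(542,600*4//3*3//4)))
E
```

```text
t 17.42 tcp [ 0.4729 -0.2701  0.0673] j [-1.16  0.42 -0.87  0.1   1.04  1.76] 
x [0.472 0.16  0.867] y [ 0.308 -0.951  0.007] z [ 0.826  0.264 -0.498] F [-0.18 -0.21 -5.22] M [-0.56  1.84  0.03] op 0.638 129.93189096450806
shift [-0.0023  0.0005 -0.0542] rot [ 0.37  0.25 -0.15]
0 [[217.0, 97.0], [295.0, 97.0], [327.0, 282.0], [182.0, 281.0]] cz [-0.951 -0.308 -0.002] back z [np.float64(0.0574), np.float64(0.0571)]
-3 [[218.0, 104.0], [294.0, 104.0], [327.0, 278.0], [182.0, 278.0]] cz [-0.95  -0.308  0.05 ] back z [np.float64(0.0511), np.float64(0.0581)]
3 [[216.0, 89.0], [296.0, 89.0], [327.0, 285.0], [182.0, 285.0]] cz [-0.95  -0.308 -0.055] back z [np.float64(0.0638), np.float64(0.0562)]
-6 [[219.0, 111.0], [293.0, 112.0], [327.0, 274.0], [182.0, 274.0]] cz [-0.947 -0.306  0.102] back z [np.float64(0.0448), np.float64(0.0591)]
6 [[215.0, 82.0], [297.0, 82.0], [327.0, 289.0], [182.0, 289.0]] cz [-0.946 -0.307 -0.107] back z [np.float64(0.0702), np.float64(0.0553)]
[(np.int64(46), np.int64(26)), (np.int64(47), np.int64(35)), (np.int64(50), np.int64(-33)), (np.int64(51), np.int64(37)), (np.int64(52), np.int64(128)), (np.int64(78), np.int64(-62)), (np.int64(79), np.int64(91)), (np.int64(95), np.int64(-36)), (np.int64(96), np.int64(-23)), (np.int64(99), np.int64(-73)), (np.int64(101), np.int64(97)), (np.int64(258), np.int64(-64)), (np.int64(259), np.int64(-67)), (np.int64(261), np.int64(57)), (np.int64(262), np.int64(69)), (np.int64(279), np.int64(-55)), (np.int64(291), np.int64(-23)), (np.int64(292), np.int64(-34)), (np.int64(293), np.int64(22)), (np.int64(294), np.int64(42)), (np.int64(334), np.int64(-19))]
```

View pics/p2.png

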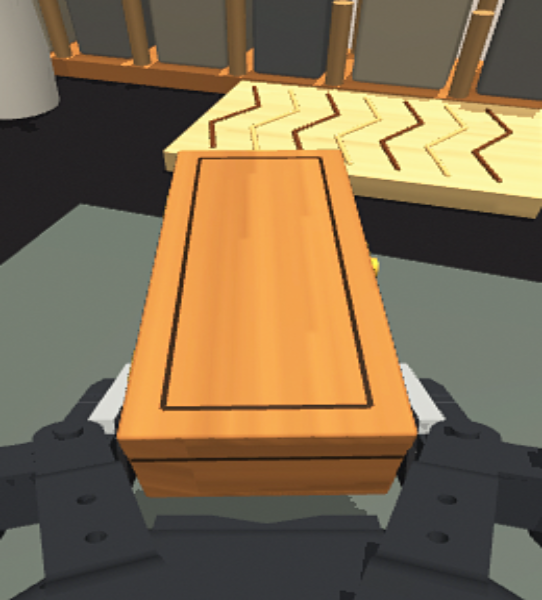

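Emit:
play_rows:
  motion: "0 0 -0.012 0 0 0;0 0 -0.024 0 0 0;0 0 -0.034 0 0 0;0 0 -0.042 0 0 0;0 0 -0.046 0 0 0;0 0 -0.049 0 0 0;0 0 -0.051 0 0 0;0 0 -0.051 0 0 0;0 0 -0.051 0 0 0"

```text
clock: 18.22
tool_pos: [0.4724, -0.2708, 0.015]
tcp_rot: [-2.564, -0.408, -1.486]
ft_force: [-0.2, -0.7, -4.7]
opening: 0.641
gripper_force: 129.9
```

Emit:
play_rows:
  motion: "0 0 -0.001 0 0 0;0 0 -0.001 0 0 0;0 0 -0.001 0 0 0"

```text
clock: 18.47
tool_pos: [0.4723, -0.2707, 0.0136]
tcp_rot: [-2.564, -0.407, -1.486]
ft_force: [0.2, -0.4, -5.0]
opening: 0.643
gripper_force: 129.9
```

Emit:
play_rows:
  motion: "0 0 -0.001 0 0 0;0 0 -0.001 0 0 0;0 0 -0.001 0 0 0"

```text
clock: 18.72
tool_pos: [0.4722, -0.2707, 0.0125]
tcp_rot: [-2.564, -0.407, -1.486]
ft_force: [0.3, -0.0, -5.1]
opening: 0.641
gripper_force: 129.9
```

Emit:
play_rows:
  motion: "0 0 -0.001 0 0 0;0 0 -0.001 0 0 0;0 0 -0.001 0 0 0"

```text
clock: 18.97
tool_pos: [0.4725, -0.2707, 0.0124]
tcp_rot: [-2.562, -0.407, -1.489]
ft_force: [-4.7, 0.2, 7.0]
opening: 0.643
gripper_force: 131.3
```

```bash
python3 -c "
from h import *; st()"
```

```text
t 18.97 tcp [ 0.4725 -0.2707  0.0124] j [-1.17  0.55 -0.93 -0.08  1.04  1.76] 
x [0.47  0.157 0.868] y [ 0.306 -0.952  0.006] z [ 0.828  0.263 -0.496] F [-4.66  0.17  7.05] M [0.34 0.48 0.28] op 0.643 131.33020162582397
```

Emit:
play_rows:
  motion: "0 0 0 0 0 0;0 0 0 0 0 0;0 0 0 0 0 0"
  claw: 75

```text
clock: 19.22
tool_pos: [0.4724, -0.2708, 0.0117]
tcp_rot: [-2.563, -0.407, -1.487]
ft_force: [-0.2, 0.5, 0.0]
opening: 0.748
gripper_force: 0.0
```

Emit:
play_rows:
  motion: "0 0 0.001 0 0 0;0 0 0.001 0 0 0;0 0 0.001 0 0 0;0 0 0.001 0 0 0"
  claw: 100

```text
clock: 19.55
tool_pos: [0.4723, -0.2707, 0.0125]
tcp_rot: [-2.564, -0.407, -1.486]
ft_force: [-0.2, 0.6, 0.0]
opening: 1.0
gripper_force: 0.0
```

Emit:
play_rows:
  motion: "-0.012 -0.004 0.008 0 0 0;-0.03 -0.01 0.02 0 0 0;-0.05 -0.016 0.035 0 0 0;-0.07 -0.022 0.055 0 0 0;-0.08 -0.025 0.08 0 0 0;-0.08 -0.025 0.1 0 0 0;-0.08 -0.025 0.12 0 0 0;-0.08 -0.025 0.12 0 0 0;-0.08 -0.025 0.12 0 0 0"

```text
clock: 20.3
tool_pos: [0.3923, -0.2961, 0.133]
tcp_rot: [-2.565, -0.408, -1.487]
ft_force: [-0.3, 0.6, -0.2]
opening: 0.998
gripper_force: 0.0
```

```bash
python3 -c "
from h import *; st()
a=cv2.resize(capture('scene')[60:300,160:360,::-1],(400,480))
b=cv2.resize(capture('wrist')[:,:,::-1],(400,300)); c=cv2.resize(capture('top')[160:270,140:390,::-1],(400,180))
cv2.imwrite('pics/f.png',np.hstack([a,np.vstack([b,c])]))"
```

```text
t 20.3 tcp [ 0.3923 -0.2961  0.133 ] j [-1.38  0.34 -0.71  0.71  1.04  1.34] 
x [0.472 0.159 0.867] y [ 0.306 -0.952  0.008] z [ 0.827  0.262 -0.498] F [-0.31  0.57 -0.18] M [-0.16  0.71  0.01] op 0.998 0.0
```

View pics/f.png

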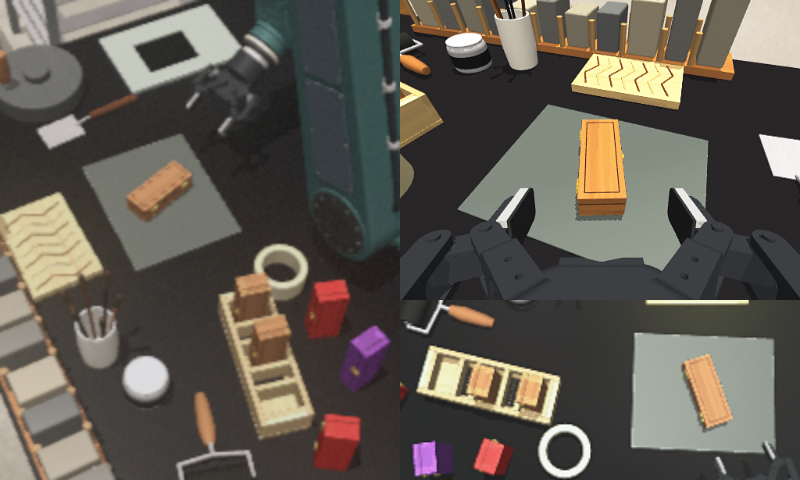

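The heavy case lies flat on the mat with its lid up. The two empty cases still stand in pockets 1 and 2, nothing else has moved, and the arm is clear.

```bash
python3 -c "
from bench import *; print(job_done())"
```

```text
the job is handed in; nothing more can be done
None
```

I handed the job in at about 20 s: the heavy case, from pocket 3, lies flat on the mat with its lid up, and the two empty ones are still standing in pockets 1 and 2.

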